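# Air the dry box

### The arm

A 7-joint arm with a two-finger parallel gripper is mounted at the origin on a cart in front of the work surface, level with it; the furniture and walls round the work are solid. World frame = base frame: x ahead of the robot, y to its left, z up, the work surface at z = 0. Lengths are in m, angles in degrees, forces in N, time in s.
With the tool pointing down it reaches from about 0.425 to 0.875 m from the base axis. Payload 4.7 kg.
Tool frame: the origin (TCP) lies midway between the tips of the shut fingers; the grasp point (between the pads) lies 19 mm behind it; z points along the fingers, y is the line along which they close (so a half turn about z gives the same grasp; the last joint's range is limited). The gripper opens to 87 mm and grips with 3 to 60 N. Pads are 19 mm wide; open, the fingers measure 117 mm over their backs; the gripper's body (75 mm by 190 mm) begins 51 mm behind the grasp point.
Start: joints at [70.136, 18.392, -4.016, 83.108, 1.295, 78.541, -3.26], TCP at [0.229, -0.608, 0.223] pointing down, gripper open.
Joint ranges: [-163.93, 163.93], [-17.29, 119.83], [-79.2, 71.16], [3.27, 140.29], [-89.18, 269.18], [5.43, 117.66], [-154.24, 154.24]. Speed limits (degrees/s): [147.25, 147.25, 180, 180, 180, 180, 180].

### API

Orientations are given as [roll, pitch, yaw] about the fixed x, y, z axes, in that order (R = Rz(yaw) Ry(pitch) Rx(roll)).
In Python, from cell import env, viewer, boxes_of, masks_of gives the robot as it stands. The module is installed in compiled form; this text tells all that it offers.
- The arm moves only by the tool apply_moves, never from a script. Its argument "moves" is a list of rows, each a list of 7 numbers: the shift along the tool's x, y, z scaled (see below), then the turn, a rotation vector about the tool's x, y, z scaled (see below), then the opening, from 0 (shut) to 1 (fully open). A call has 1 to 20 rows; each row is the pose to reach, as a shift and turn from the pose commanded when the call began, along the tool's axes at that moment; what a row does not reach only later rows make up. The controller multiplies each number of a shift by 0.2 m and each number of a turn by 1.5 rad. A row lasts 1/10 s, in which the tool goes at most 50 mm and 8.59 degrees, less where a joint would pass 70% of its speed; a pose out of reach is approached as far as the arm can. A call with a number of a shift or a turn outside -1 to 1 is refused whole. A call with a gripper value outside its range is refused whole. The fingers move at their own pace and stop on an object; "grip_force" is the grip in N (left out, the last holds). Time passes only in rows, so rows that repeat a pose let the fingers close. It gives the time, the measured TCP pose, the force, the opening and the grip force at its end, in the units of the state.
- env.get_obs(): the state, without advancing time (a new reading comes with each control period).
- viewer.read_camera(name): name is "scene" or "side" or "wrist"; returns the picture (420x560x3 uint8, red, green, blue); there is no depth.
- viewer.get_calibration(name): a dict with "fov_y" (degrees; the focal length in pixels is half the picture's height over the tangent of half this angle, whatever the lens; pixels are square), "cx", "cy" (the principal point, pixels), "k1" (the pictures are not rectified: a ray, as slopes to the right and down, at radius r is drawn at 1 + k1 r^2 times it, then the intrinsics apply), "position" and "orientation" of the camera in the world. Camera axes: x right, y up, looking along -z (the intrinsics and any distortion apply to the point x, -y, -z); pixel columns grow to the right and rows downward; lengths in m; the calibration is good to about 2 mm. A picture is of the moment at which its call begins: read the wrist's pose just before it. get_calibration takes no time and is no camera call; for the wrist camera it gives the pose at the moment of the call.
- env.sign_off(): hands the job in; it is judged then, once.
Trained networks look in the newest picture that a camera, given by its name, has taken for a name from the list of things; names that differ only in an ending like _2 or _b are one class to them, and where a whole thing is asked for, a point or a joint stands for the part that bears it (a point fixed in the world has none). Each returns a list of dicts, best first, with "conf" (0 to 1); they miss things now and then, are a little off and sometimes report something else, mostly with a low value. They report only what shows in the picture. A call takes as long as a camera call.
- boxes_of(camera, target): "location" ([column, row] in pixels, amid what is visible of it).
- masks_of(camera, target): "pixels" (420x560 bool, what is visible of it) and "location" ([column, row] in pixels, amid what is visible of it).
The state is a dict: "time_s": time; "qpos": joint angles; "joint_velocities": joint speeds; "effort": joint torques, N m; "tool_pos": TCP position; "tool_rot": TCP orientation; "force": force on the tool from outside, world axes, zero at the start; "wrist_torque": the same for the moment, N m; "grip_width": finger opening in m; "grasp_force": force on a finger pad.
Only numpy, scipy, OpenCV 4.12 (cv2) and the standard library are available. Lean on these libraries where they do the work, as an engineer would, in place of code of your own. Each camera call takes 0.05 s, during which the arm holds its last target. There are 200 camera calls.

### The job

Air the dry box on the desk: first press the raised edge of the blue desiccant cover down so that the plate lies level in its recess, while the lid is still shut. Then take the lid by its black handle, pull it free of its sticky seal, and finish holding it slightly open by the handle, its front edge about 2 cm up and still; never swing it wide open, do not let go, and leave everything else on the desk where it is.

Things in the scene. Friction and masses are not known exactly. Their poses are not given: they have to be found in the camera images.
- dry_box: The grey airtight dry box for storage media, fixed to the desk: 160 (its x, front to back) x 260 (its y) x 70 mm high, its front (-x) with the humidity gauge facing the robot. Origin at the centre of its underside, z up. Its left part (+y, 150 mm wide) is the chamber under the hinged lid; its right part (110 mm wide) is the desiccant well, whose recess (84 x 74 mm, 6 mm deep, ledge 64 mm above the origin) is centred at x 0, y -75 mm.
- cover_plate: The loose blue slotted cover plate of the desiccant well, 80 (x) x 70 (y) x 8 mm, origin at the centre of its underside, z out of its top face. It lies in the recess with its far edge on the ledge, while its near (-x, front) edge stands about 11 mm up on two steel push-fit pegs. Pressing that edge down with about 6 N in all drives the pegs in (they stay in) until the plate lies level on the ledge; its top then stands 2 mm above the deck, 72 mm above the desk.
- cover_near_edge (a point): The point to press: on the top face of the cover plate, in the middle of its raised near side, 14 mm in from the near edge; axes as the plate's.
- lid_grip (a point): The point to grip: in the lid's upright black handle (36 mm along x, 14 mm thick along y, 36 mm tall), on its centre plane, 22 mm above the lid's top face and 14 mm below the handle's top. Turns with the lid; when shut its axes are the box's and it lies 136 mm nearer the robot than the hinge line.
- lid_hinge (a point): A point on the lid's hinge line, which runs along the box's y at the far edge of the lid's underside (70.5 mm above the desk); the axes turn with the lid. The lid is a white frame with a clear window, 160 (x) x 150 (y) x 12 mm, 0.25 kg.
- lid (a joint): Opening angle of the lid in rad: 0 shut, growing as its front edge rises (0.125 is 20 mm at the front edge). The seal sticks: at the handle it takes about 14 N upward to break it, highest in the first 0.01 rad and fading to nothing by 0.055 rad; beyond that only the lid's own weight (about 1.5 N at the handle) pulls down, and the lid falls shut and seals again if it is let go.
- mug: Bystander: the black-and-white mug, 82x111x97 mm; origin at the centre of its underside. Leave it alone.
- notebook: Bystander: the purple spiral notebook, 148x109x14 mm; origin at the centre of its underside. Leave it alone.
- smartphone: Bystander: the phone lying face up, 146x71x8 mm; origin at the centre of its underside. Leave it alone.
- tape_roll: Bystander: the roll of masking tape, 103x99x24 mm; origin at the centre of its underside. Leave it alone.
- stapler: Bystander: the red stapler, 138x40x48 mm; origin at the centre of its underside. Leave it alone.
- eraser: Bystander: the blue-sleeved eraser, 46x23x13 mm; origin at the centre of its underside. Leave it alone.
- pen_b: Bystander: the white marker pen with a red cap, 17x135x16 mm; origin at the centre of its underside. Leave it alone.

How it is judged (in metres and radians):
On the way, in this order (a step that is already met when the one before it is completed fails the run):
1. the cover plate lies level in its recess while the lid is still shut (angle between cover_plate's own z axis and vertical below 0.03 rad and z of cover_plate in the frame of dry_box between 0.061 and 0.066 m and x of cover_plate in the frame of dry_box between -0.006 and 0.006 m and value of joint lid below 0.03 rad), for 0.2 s.
2. the lid's seal is broken (value of joint lid above 0.065 rad), for 0.1 s.
At the end, for the whole second after the job is handed in: The fingers hold the lid by its handle, still (under 0.05 rad/s, over 0.5 N) at 0.07 to 0.25 rad, its front edge 11 to 40 mm up; the cover plate lies level (within 0.03 rad) on its ledge, underside at most 2 mm above it, centred within 6 mm along the box's x (angle between cover_plate's own z axis and vertical below 0.03 rad and z of cover_plate in the frame of dry_box between 0.061 and 0.066 m and x of cover_plate in the frame of dry_box between -0.006 and 0.006 m and value of joint lid between 0.07 and 0.25 rad and velocity of joint lid between -0.05 and 0.05 rad/s and contact force between the fingers and lid_c1 above 0.5 N); the arm keeps its last pose, push and grip.
It fails at once if the lid is swung wide open (over 0.4 rad, front edge 62 mm up) (value of joint lid above 0.4 rad).
It fails at once if the lid is opened before the cover plate lies level (value of joint lid above 0.05 rad and angle between cover_plate's own z axis and vertical above 0.05 rad).
It fails at once if a bystander is moved by more than 30 mm (distance of any of mug, notebook, smartphone, tape_roll, stapler, eraser, pen_b from where it was at the start of the episode above 0.03 m).
It also fails if it takes over 42 s, if anything falls off the work surface, if the arm or the gripper's body presses on something with over 40 N, if the wrist force passes 120 N, or if a joint passes its speed limit or range.

## Working session

There is one attempt and no reset: what is moved stays moved. The work goes in short steps, Python scripts to look and compute and a tool call to move; the robot and the scene stay as the last step left them, time stands still between calls to the robot, and variables do not carry over. Pictures are saved under pics/ and viewed, at most 10 in all, crops included, and the job is handed in when it is done.

Besides the shell and the picture viewer there is one more tool, called after "Request:" by a JSON object that holds its "op" and its "data". apply_moves: Moves the arm, as the interface text tells. Shifts and turns lie within -1 to 1; 1 stands for 0.2 m of shift or 1.5 rad of turn. Its arguments: {"type":"object","properties":{"moves":{"type":"array","items":{"type":"array","items":{"type":"number","minimum":-1,"maximum":1}}},"grip_force":{"type":"number"}},"required":["moves"]}

```bash
mkdir -p pics; cat > h.py <<'E'
from cell import env, viewer, boxes_of, masks_of
import numpy as np, cv2
from scipy.spatial.transform import Rotation as R
def cal(n):
    c=viewer.get_calibration(n); f=210/np.tan(np.radians(c['fov_y'])/2)
    o=np.array(c['orientation'],float)
    M=o if o.shape==(3,3) else R.from_euler('xyz',o,degrees=True).as_matrix()
    K=np.array([[f,0,c['cx']],[0,f,c['cy']],[0,0,1.]])
    return K,np.array([c['k1'],0,0,0.]),np.array(c['position']),M@np.diag([1,-1,-1.])
def ray(C,uv):
    K,d,p,M=C; s=cv2.undistortPoints(np.array([[uv]],float),K,d)[0,0]
    return M@np.array([s[0],s[1],1])
def onz(C,uv,z):
    r=ray(C,uv); return C[2]+r*(z-C[2][2])/r[2]
def proj(C,P):
    K,d,p,M=C; return cv2.projectPoints(((np.atleast_2d(P)-p)@M).reshape(-1,1,3),np.zeros(3),np.zeros(3),K,d)[0][:,0]
def save(n,im): cv2.imwrite('pics/'+n,im[:,:,::-1])
E
python3 - <<'E'
from h import *
print(env.get_obs()); 
for n in('scene','side'):
    print(viewer.get_calibration(n)); save(n+'0.png',viewer.read_camera(n)); C=cal(n)
    for t,z in(('dry_box',.07),('cover_plate',.075),('cover_near_edge',.08),('lid_grip',.104),('lid_hinge',.07)):
        for b in boxes_of(n,t)[:2]: print(n,t,round(b['conf'],2),b['location'],onz(C,b['location'],z).round(4))
E
```

```text
{'time_s': 0.0, 'qpos': array([70.13652827, 18.43766084, -4.01521596, 83.17393205,  1.29664961,
       78.53927074, -3.25986746]), 'joint_velocities': array([ 0.07170665, -0.01159475,  0.0524616 ,  0.0519415 ,  0.0106356 ,
        0.04859209,  0.03988653]), 'effort': array([-5.16740620e-04, -4.91288245e+01, -4.03890945e-01, -3.12530172e+01,
       -6.39386172e-02,  4.36903350e-02,  1.60134718e-04]), 'tool_pos': array([ 0.22920538, -0.60767509,  0.22148581]), 'tool_rot': array([-1.79894466e+02,  7.35910528e-03,  2.06733690e+01]), 'force': array([0.02394025, 0.6825414 , 0.41787399]), 'wrist_torque': array([ 0.03463283, -0.00104346,  0.05310613]), 'grasp_force': 0.0, 'grip_width': 0.08697831924351927}
{'fov_y': 42.028036262187086, 'cx': 283.10633702969795, 'cy': 208.97191553189012, 'k1': -0.08344384455957159, 'position': array([-0.41297765, -1.32283192,  0.80239074]), 'orientation': array([ 66.30359313,  -0.47606037, -38.06574038])}
scene cover_plate 0.49 [261.7, 208.8] [0.5579 0.0221 0.075 ]
scene lid_grip 0.74 [261.0, 206.7] [ 0.5273 -0.0166  0.104 ]
scene lid_grip 0.31 [259.2, 215.2] [ 0.484  -0.0668  0.104 ]
scene lid_hinge 0.64 [262.3, 209.5] [0.5628 0.0254 0.07  ]
{'fov_y': 45.561265893231656, 'cx': 280.53297621449735, 'cy': 205.47399987722565, 'k1': -0.06439229271396495, 'position': array([0.1413406 , 0.76190358, 1.46179783]), 'orientation': array([ 3.44958583e+01,  5.41406832e-03, -1.54493408e+02])}
side dry_box 0.9 [266.4, 226.7] [ 0.5588 -0.005   0.07  ]
side cover_plate 0.62 [279.4, 199.9] [ 0.5652 -0.1172  0.075 ]
side cover_near_edge 0.9 [282.0, 196.6] [ 0.5616 -0.1302  0.08  ]
side cover_near_edge 0.72 [262.8, 231.1] [0.5588 0.0206 0.08  ]
side lid_grip 0.61 [265.0, 230.7] [0.5459 0.0291 0.104 ]
side lid_grip 0.24 [278.4, 199.2] [ 0.5605 -0.0999  0.104 ]
side lid_hinge 0.72 [264.3, 232.8] [0.5545 0.0189 0.07  ]
```

View pics/side0.png

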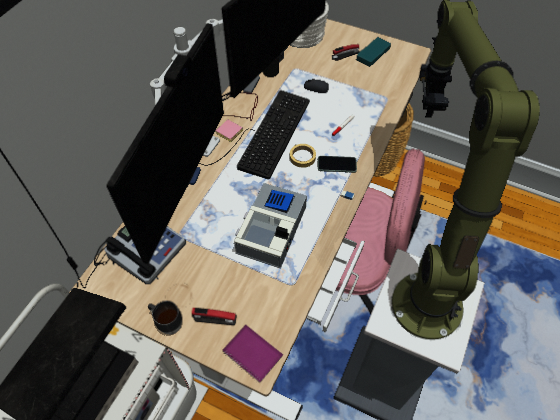

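View pics/scene0.png

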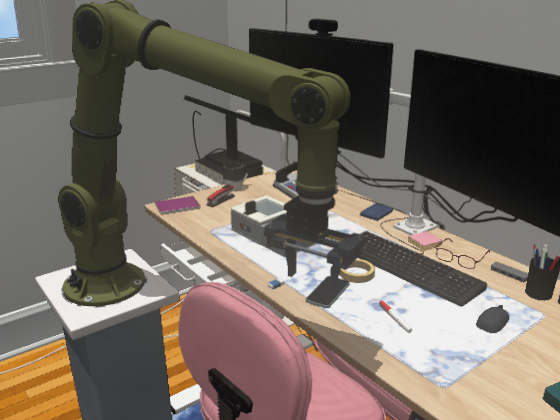

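The side view shows the box near (270,222), with the blue plate at (279,200) and the black handle at about (281,231). In the scene view the arm hides most of the box. I'll enlarge the side view.

```bash
python3 - <<'E'
from h import *
im=cv2.imread('pics/side0.png')[170:280,215:325]; cv2.imwrite('pics/crop.png',cv2.resize(im,None,fx=5.4,fy=5.4,interpolation=cv2.INTER_CUBIC))
C=cal('side'); print(onz(C,(282,231),.105),onz(C,(279,200),.075),onz(C,(270,222),.07))
E
```

```text
[0.49630361 0.00738846 0.105     ] [ 0.56621147 -0.11621838  0.075     ] [ 0.55618298 -0.02648837  0.07      ]
```

View pics/crop.png

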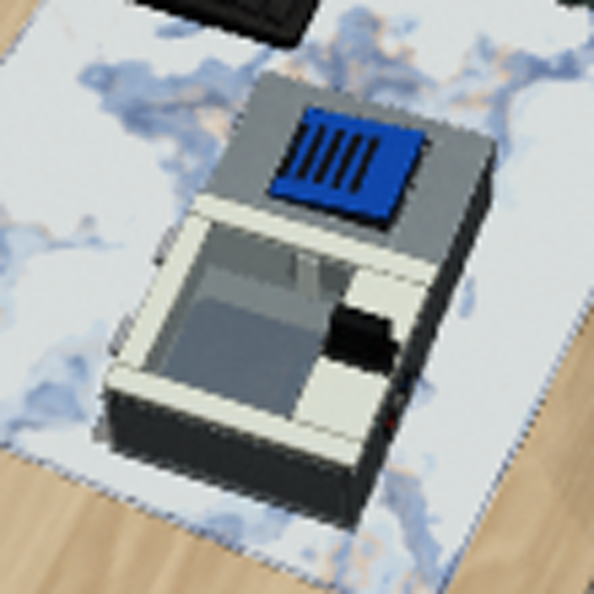

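The crop shows the deck's -y corners at (268,72) and (496,143), the lid's +y corners at (107,372) and (362,465), and the plate near (350,165). The handle top is at about (362,325). I'll fit the box pose to these.

```bash
python3 - <<'E'
from h import *
from scipy.optimize import least_squares
C=cal('side')
uv=np.array([[268,72],[496,143],[107,372],[362,465],[436,262+4]])/5.4+[215,170]
B=np.array([[80,-130,70],[-80,-130,70],[80,130,82.5],[-80,130,82.5],[-80,-20,82.5]])/1000
def P(v,B): c,s=np.cos(v[2]),np.sin(v[2]); return B@np.array([[c,s,0],[-s,c,0],[0,0,1]])+[v[0],v[1],0]
s=least_squares(lambda v:(proj(C,P(v,B))-uv).ravel(),[.55,-.02,0]); v=s.x
print(v,np.degrees(v[2]),s.fun.round(2))
# lid handle: hinge at x=+80 -> handle x=-56,y=55
q=P(v,np.array([[-.056,.055,.1045],[-.026,-.075,.079]])); print(q)
o=env.get_obs(); M=R.from_euler('xyz',o['tool_rot'],degrees=True)
print(M.inv().apply(np.array([q[0,0]-.02,q[0,1]-.05,.30])-o['tool_pos'])/.2)
w=viewer.get_calibration('wrist');print(w,M.inv().apply(w['position']-o['tool_pos']))
E
```

```text
[ 0.55585321 -0.04250318  0.08279708] 4.743923110715853 [-0.24 -1.01  0.92 -0.95 -0.75  1.8  -1.14  0.24  1.31 -0.5 ]
[[ 0.49549641  0.00767707  0.1045    ]
 [ 0.53614497 -0.11939651  0.079     ]]
[ 2.14973703 -2.21293805 -0.3872653 ]
{'fov_y': 58.58482980120438, 'cx': 278.1406399488904, 'cy': 210.84646509508977, 'k1': -0.030491845132923842, 'position': array([ 0.3077529 , -0.57928066,  0.38465888]), 'orientation': array([-1.74835854e+01, -4.16938904e-02, -6.94109731e+01])} [ 0.08346195  0.00060797 -0.16203512]
```

Request:
{"op": "apply_moves", "data": {"moves": [[0.08, -0.075, -0.05, 0, 0, 0, 1], [0.24, -0.225, -0.1, 0, 0, 0, 1], [0.41, -0.385, -0.15, 0, 0, 0, 1], [0.58, -0.545, -0.2, 0, 0, 0, 1], [0.75, -0.7, -0.25, 0, 0, 0, 1], [0.92, -0.86, -0.25, 0, 0, 0, 1], [0.97, -0.9, -0.25, 0, 0, 0, 1]]}}

```text
time_s: 1.3
tool_pos: [0.3509, -0.3661, 0.2737]
tool_rot: [180.0, -0.1, 21.1]
force: [0.4, 0.0, 0.7]
grip_width: 0.087
grasp_force: 0.0
```

Request:
{"op": "apply_moves", "data": {"moves": [[0.1, -0.095, 0, 0, 0, 0, 1], [0.26, -0.245, 0, 0, 0, 0, 1], [0.43, -0.405, 0, 0, 0, 0, 1], [0.59, -0.555, 0, 0, 0, 0, 1], [0.76, -0.71, 0, 0, 0, 0, 1], [0.92, -0.86, 0, 0, 0, 0, 1], [0.97, -0.9, 0, 0, 0, 0, 1]]}}

```text
time_s: 2.0
tool_pos: [0.4672, -0.1293, 0.273]
tool_rot: [-180.0, -0.1, 21.1]
force: [-0.0, 0.1, 0.2]
grip_width: 0.0871
grasp_force: 0.0
```

Request:
{"op": "apply_moves", "data": {"moves": [[0.1, -0.1, 0, 0, 0, 0.05, 1], [0.2, -0.2, 0, 0, 0, 0.1, 1], [0.3, -0.28, 0, 0, 0, 0.15, 1], [0.3, -0.28, 0, 0, 0, 0.186, 1], [0.3, -0.28, 0, 0, 0, 0.186, 1]]}}

```text
time_s: 2.5
tool_pos: [0.5019, -0.0613, 0.2724]
tool_rot: [180.0, 0.0, 4.7]
force: [0.5, -0.2, 0.2]
grip_width: 0.0869
grasp_force: 0.0
```

```bash
python3 - <<'E'
from h import *
o=env.get_obs();print(o['time_s'],o['tool_pos'],o['tool_rot'],o['qpos'].round(1),o['force'])
C=cal('wrist');np.savez('w1.npz',*C); save('w1.png',viewer.read_camera('wrist'))
for t,z in(('cover_plate',.075),('cover_near_edge',.08),('lid_grip',.104),('lid_hinge',.07)):
    for b in boxes_of('wrist',t)[:2]: print(t,round(b['conf'],2),b['location'],onz(C,b['location'],z).round(4))
E
```

```text
2.5 [ 0.5018909  -0.06128254  0.27238723] [1.79978780e+02 1.94333286e-02 4.69554466e+00] [ 38.7   1.  -34.9  97.7   0.6  81.5 -81.6] [ 0.46382338 -0.23828005  0.15150864]
cover_plate 0.76 [344.0, 114.0] [ 0.5719 -0.1179  0.075 ]
cover_near_edge 0.75 [343.6, 117.5] [ 0.5689 -0.1171  0.08  ]
lid_grip 0.89 [205.2, 108.9] [0.5676 0.006  0.104 ]
lid_hinge 0.89 [208.9, 107.9] [0.567  0.0088 0.07  ]
lid_hinge 0.41 [445.2, 277.2] [ 0.4099 -0.252   0.07  ]
```

View pics/w1.png

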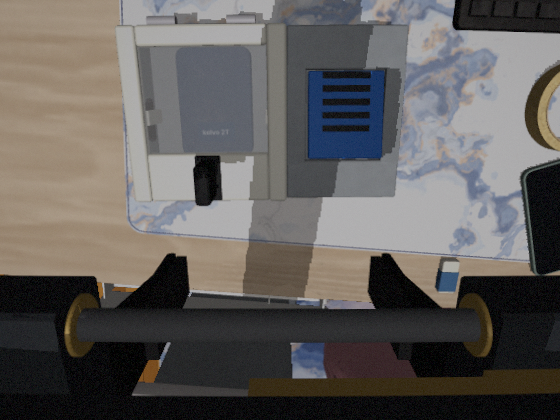

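The wrist view shows the box well aligned, with deck corners near (407,25) and (395,197). The lid's corners are near (118,26) and (136,200), the plate spans (306..385, 68..160), and the handle is around (207,180). I'll refit the pose to these.

```bash
python3 - <<'E'
from h import *
from scipy.optimize import least_squares
z=np.load('w1.npz');C=[z[k] for k in z.files]
uv=np.array([[407,25],[395,197],[118,26],[136,200],[286,197]],float)
B=np.array([[80,-130,70],[-80,-130,70],[80,130,82.5],[-80,130,82.5],[-80,-20,82.5]])/1000
def P(v,B): c,s=np.cos(v[2]),np.sin(v[2]); return B@np.array([[c,s,0],[-s,c,0],[0,0,1]])+[v[0],v[1],0]
s=least_squares(lambda v:(proj(C,P(v,B))-uv).ravel(),[.55,-.04,0.08],loss='soft_l1'); v=s.x
print(v,np.degrees(v[2]),(proj(C,P(v,B))-uv).round(1).tolist())
q=P(v,np.array([[-.056,.055,.1045],[-.026,-.075,.079]])); print(q)
H=np.array([[x,y,.1185] for x in(-.074,-.038) for y in(.048,.062)]); print('handle top',proj(C,P(v,H)).round().tolist())
H[:,2]=.0825;print('handle base',proj(C,P(v,H)).round().tolist())
a=.137; pl=np.array([[.040-80e-3*k*np.cos(a)-.008*np.sin(a)*0,-.075+y,.072+.08*k*np.sin(a)] for k in(0,1) for y in(.035,-.035)])
print('plate',proj(C,P(v,pl)).round().tolist())
im=cv2.imread('pics/w1.png'); cv2.imwrite('pics/w1c.png',cv2.resize(im[10:215,110:415],None,fx=2.6,fy=2.6,interpolation=cv2.INTER_CUBIC))
E
```

```text
[ 0.56307928 -0.04498337  0.08711702] 4.991437482303583 [[3.0, -0.7], [0.3, 0.3], [-5.1, -1.8], [-1.7, 2.5], [0.9, 4.4]]
[[ 0.50250627  0.00493567  0.1045    ]
 [ 0.5437034  -0.12196112  0.079     ]]
handle top [[211.0, 207.0], [195.0, 207.0], [208.0, 166.0], [192.0, 166.0]]
handle base [[217.0, 196.0], [203.0, 196.0], [215.0, 159.0], [200.0, 159.0]]
plate [[309.0, 72.0], [385.0, 72.0], [308.0, 160.0], [382.0, 160.0]]
```

View pics/w1c.png

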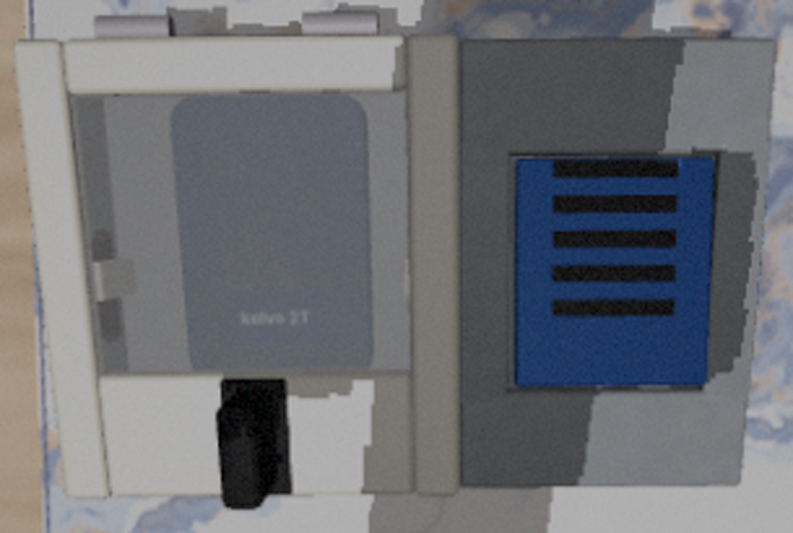

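The fit agrees with the handle and plate outlines to about 3 px. Next I'll close the fingers and move above the press point.

Request:
{"op": "apply_moves", "data": {"moves": [[0.04, 0.07, 0.1, 0, 0, 0, 0], [0.1, 0.17, 0.25, 0, 0, 0, 0], [0.15, 0.26, 0.42, 0, 0, 0, 0], [0.183, 0.32, 0.6, 0, 0, 0, 0], [0.183, 0.32, 0.75, 0, 0, 0, 0], [0.183, 0.32, 0.85, 0, 0, 0, 0], [0.183, 0.32, 0.86, 0, 0, 0, 0], [0.183, 0.32, 0.86, 0, 0, 0, 0]]}}

```text
time_s: 3.55
tool_pos: [0.5433, -0.122, 0.1006]
tool_rot: [-180.0, 0.0, 4.7]
force: [0.8, 0.1, 0.6]
grip_width: 0.031
grasp_force: 0.0
```

```bash
python3 - <<'E'
from h import *
o=env.get_obs();print(o['time_s'],o['tool_pos'],o['tool_rot'],o['grip_width'],o['force'])
C=cal('wrist');save('w2.png',viewer.read_camera('wrist'))
E
```

```text
3.55 [ 0.54330841 -0.12195998  0.10062181] [-1.79992209e+02  2.59846921e-02  4.67251195e+00] 0.030970457102037205 [0.77120587 0.12831561 0.55671359]
```

View pics/w2.png

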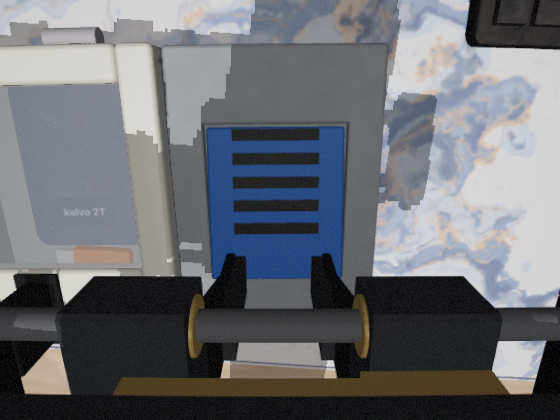

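The plate's near edge is at row 278, from column 211 to 342, and the fingers are still closing over it. I'll check the edge position numerically before pressing.

```bash
python3 - <<'E'
from h import *
C=cal('wrist')
print(onz(C,(277,278),.083),onz(C,(277,126),.073),onz(C,(276,127),.072))
for q in([.5437,-.122,.1006],): print(proj(C,q))
o=env.get_obs();print(o['grip_width'])
E
```

```text
[ 0.53311148 -0.12270352  0.083     ] [ 0.6119147  -0.11642999  0.073     ] [ 0.61130266 -0.115973    0.072     ]
[[277.22580235 275.35685767]]
0.027161076300584557
```

Request:
{"op": "apply_moves", "data": {"moves": [[0, 0, 0.02, 0, 0, 0, 0], [0, 0, 0.04, 0, 0, 0, 0], [0, 0, 0.05, 0, 0, 0, 0], [0, 0, 0.06, 0, 0, 0, 0], [0, 0, 0.06, 0, 0, 0, 0], [0, 0, 0.06, 0, 0, 0, 0]]}}

```text
time_s: 4.2
tool_pos: [0.5435, -0.1216, 0.0886]
tool_rot: [180.0, 0.0, 4.7]
force: [0.5, -0.7, 0.4]
grip_width: 0.0004
grasp_force: 0.0
```

The edges suggest a shift of about 3 mm forward. Then I'll press down.

Request:
{"op": "apply_moves", "data": {"moves": [[0.015, 0, 0.0, 0, 0, 0, 0], [0.015, 0, 0.02, 0, 0, 0, 0], [0.015, 0, 0.035, 0, 0, 0, 0], [0.015, 0, 0.045, 0, 0, 0, 0], [0.015, 0, 0.055, 0, 0, 0, 0], [0.015, 0, 0.065, 0, 0, 0, 0], [0.015, 0, 0.075, 0, 0, 0, 0], [0.015, 0, 0.075, 0, 0, 0, 0]]}}

```text
time_s: 5.0
tool_pos: [0.5459, -0.1214, 0.0731]
tool_rot: [-180.0, 0.1, 4.7]
force: [-2.5, -0.2, 2.5]
grip_width: 0.0007
grasp_force: 1.4
```

Request:
{"op": "apply_moves", "data": {"moves": [[0, 0, 0.01, 0, 0, 0, 0], [0, 0, 0.02, 0, 0, 0, 0], [0, 0, 0.02, 0, 0, 0, 0]]}}

```text
time_s: 5.3
tool_pos: [0.546, -0.1215, 0.0723]
tool_rot: [179.9, 0.1, 4.7]
force: [-11.1, 0.6, 24.2]
grip_width: 0.0006
grasp_force: 11.7
```

It bottomed out at z = 0.072 with 24 N. I'll lift and check.

Request:
{"op": "apply_moves", "data": {"moves": [[0, 0, -0.02, 0, 0, 0, 0], [0, 0, -0.05, 0, 0, 0, 0], [0, 0, -0.15, 0, 0, 0, 0], [0, 0, -0.3, 0, 0, 0, 0.6], [-0.06, -0.15, -0.5, 0, 0, 0, 0.7], [-0.13, -0.35, -0.65, 0, 0, 0, 0.7], [-0.19, -0.55, -0.7, 0, 0, 0, 0.7], [-0.22, -0.6, -0.7, 0, 0, 0, 0.7], [-0.22, -0.6, -0.7, 0, 0, 0, 0.7]]}}

```text
time_s: 6.2
tool_pos: [0.4924, -0.0034, 0.2099]
tool_rot: [179.9, -0.1, 4.9]
force: [-0.7, -1.9, -1.0]
grip_width: 0.0403
grasp_force: 0.0
```

```bash
python3 - <<'E'
from h import *
o=env.get_obs();print(o['time_s'],o['tool_pos'],o['tool_rot'],o['grip_width'],o['force'])
C=cal('wrist');save('w3.png',viewer.read_camera('wrist'));np.savez('w3.npz',*C)
for b in boxes_of('wrist','lid_grip')[:2]: print(b)
E
```

```text
6.2 [ 0.4924182  -0.00340936  0.2098731 ] [ 1.79927479e+02 -6.68915620e-02  4.91961056e+00] 0.04033296434444133 [-0.6655144  -1.89523957 -0.97592778]
{'location': [265.9, 106.1], 'conf': 0.75}
```

View pics/w3.png

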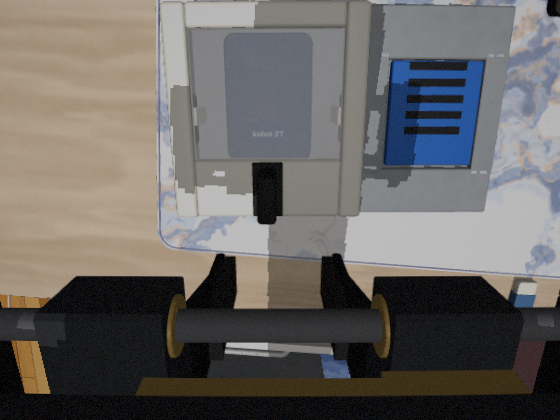

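The plate spans rows 58 to 168, and the handle top's near edge is at about (267,223). I'll compute both positions.

```bash
python3 - <<'E'
from h import *
z=np.load('w3.npz');C=[z[k] for k in z.files]
print('handle near end',onz(C,(266.5,223),.1185),'lid front',onz(C,(266,216),.0825),'far base',onz(C,(268,163),.0825))
c=[onz(C,p,.072) for p in((392,59),(484,60),(472,168),(386,166))]; print(np.round(c,4))
# plate: predicted level corners with near edge z
for th in(0,.137):
  r=.572; print(th,proj(C,[[.5325,-.122,.072+.08*np.sin(th)],[.6115,-.116,.072]]))
im=cv2.imread('pics/w3.png'); cv2.imwrite('pics/w3c.png',cv2.resize(im[40:235,220:500],None,fx=2.8,fy=2.8,interpolation=cv2.INTER_CUBIC))
E
```

```text
handle near end [0.48660845 0.00387133 0.1185    ] lid front [0.47995926 0.00477984 0.0825    ] far base [0.52345712 0.00647697 0.0825    ]
[[ 0.6081 -0.0801  0.072 ]
 [ 0.614  -0.15    0.072 ]
 [ 0.5318 -0.16    0.072 ]
 [ 0.5273 -0.0891  0.072 ]]
0 [[426.90134242 163.11405334]
 [439.55075331  58.94800631]]
0.137 [[432.19142669 165.59061281]
 [439.55075331  58.94800631]]
```

View pics/w3c.png

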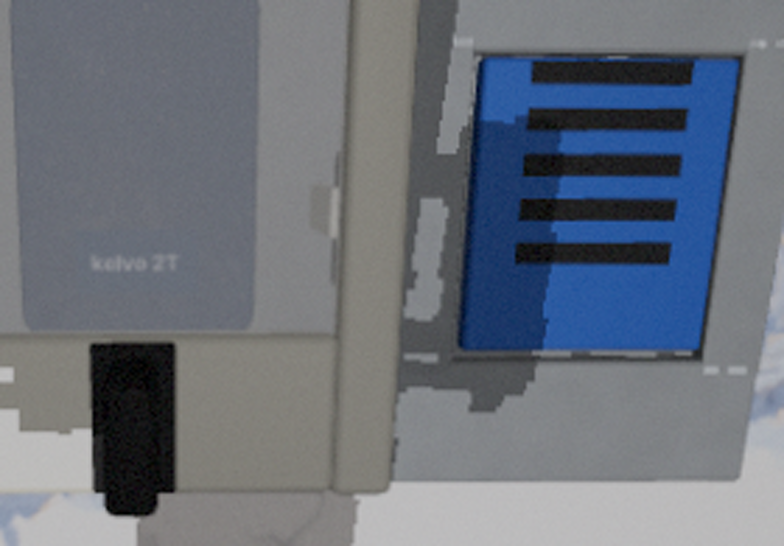

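The plate lies level, with an even rim all round. The handle centre is at about (0.505, 0.005). Next I'll lower onto the handle with the fingers open.

Request:
{"op": "apply_moves", "data": {"moves": [[0.03, -0.02, 0.05, 0, 0, 0, 0.7], [0.066, -0.037, 0.15, 0, 0, 0, 0.7], [0.066, -0.037, 0.28, 0, 0, 0, 0.7], [0.066, -0.037, 0.4, 0, 0, 0, 0.7], [0.066, -0.037, 0.5, 0, 0, 0, 0.7], [0.066, -0.037, 0.57, 0, 0, 0, 0.7], [0.066, -0.037, 0.605, 0, 0, 0, 0.7], [0.066, -0.037, 0.605, 0, 0, 0, 0.7]]}}

```text
time_s: 7.1
tool_pos: [0.5048, 0.0029, 0.0873]
tool_rot: [-179.9, 0.1, 4.7]
force: [-1.1, 0.5, 0.9]
grip_width: 0.0609
grasp_force: 0.0
```

```bash
python3 - <<'E'
from h import *
from scipy.optimize import least_squares
o=env.get_obs();print(o['time_s'],o['tool_pos'],o['tool_rot'],o['grip_width'],o['force'])
z=np.load('w3.npz');C=[z[k] for k in z.files]
uv=np.array([[392,60],[484,60],[470.5,165],[384.5,165]])
def P(v):
    B=np.array([[0,.035,0],[0,-.035,0],[-.08,-.035,0],[-.08,.035,0]])
    return R.from_euler('zy',[v[3],v[4]]).apply(B)+v[:3]
s=least_squares(lambda v:(proj(C,P(v))-uv).ravel(),[.611,-.116,.072,.087,0]);print(s.x,s.fun.round(1))
s=least_squares(lambda v:(proj(C,P([v[0],v[1],.072,v[2],v[3]]))-uv).ravel(),[.611,-.116,.087,0]);print(s.x,s.fun.round(1))
E
```

```text
7.1 [0.5048493  0.00287169 0.08728383] [-1.79942481e+02  1.20535358e-01  4.65296661e+00] 0.060899505091483216 [-1.13225007  0.47427419  0.85631782]
[ 0.61078758 -0.115038    0.07223853  0.09204886  0.01412292] [ 0.1 -0.3 -0.1  0.  -0.3 -0.1  0.2  0.4]
[ 0.61079699 -0.11512387  0.09171175  0.01564477] [ 0.1 -0.3 -0.1  0.1 -0.3 -0.1  0.3  0.3]
```

Request:
{"op": "apply_moves", "data": {"moves": [[0, 0, 0, 0, 0, 0, 0.3], [0, 0, 0, 0, 0, 0, 0.1], [0, 0, 0, 0, 0, 0, 0], [0, 0, 0, 0, 0, 0, 0], [0, 0, 0, 0, 0, 0, 0], [0, 0, 0, 0, 0, 0, 0], [0, 0, 0, 0, 0, 0, 0], [0, 0, 0, 0, 0, 0, 0], [0, 0, 0, 0, 0, 0, 0], [0, 0, 0, 0, 0, 0, 0]], "grip_force": 40}}

```text
time_s: 8.1
tool_pos: [0.5051, 0.0061, 0.0887]
tool_rot: [-179.8, -0.0, 4.8]
force: [-1.0, 5.4, 1.5]
grip_width: 0.0138
grasp_force: 40.0
```

The handle is held, with a 13.8 mm opening and 40 N of grip. The fitted plate tilt is 0.014 rad, which is within the measuring noise, and the press bottomed out. Now I'll lift along the hinge arc.

Request:
{"op": "apply_moves", "data": {"moves": [[0.001, -0.01, -0.007, 0, -0.007, 0, 0], [0.002, -0.01, -0.014, 0, -0.014, 0, 0], [0.004, -0.01, -0.021, 0, -0.021, 0, 0], [0.005, -0.01, -0.028, 0, -0.028, 0, 0], [0.006, -0.01, -0.035, 0, -0.034, 0, 0], [0.008, -0.01, -0.042, 0, -0.041, 0, 0], [0.009, -0.01, -0.049, 0, -0.048, 0, 0], [0.01, -0.01, -0.056, 0, -0.055, 0, 0], [0.012, -0.01, -0.063, 0, -0.062, 0, 0], [0.013, -0.01, -0.07, 0, -0.069, 0, 0], [0.015, -0.01, -0.077, 0, -0.076, 0, 0], [0.016, -0.01, -0.082, 0, -0.081, 0, 0], [0.0175, -0.01, -0.087, 0, -0.087, 0, 0], [0.0175, -0.01, -0.087, 0, -0.087, 0, 0], [0.0175, -0.01, -0.087, 0, -0.087, 0, 0]]}}

```text
time_s: 9.6
tool_pos: [0.5083, 0.0064, 0.1051]
tool_rot: [-179.9, 7.6, 4.7]
force: [0.6, 5.2, -8.5]
grip_width: 0.0139
grasp_force: 40.0
```

```bash
python3 - <<'E'
from h import *
o=env.get_obs();print(o['time_s'],o['tool_pos'],o['tool_rot'],o['grip_width'],o['grasp_force'],o['force'],o['wrist_torque'],o['joint_velocities'].round(2))
save('w4.png',viewer.read_camera('wrist'))
E
```

```text
9.6 [0.50825014 0.00639484 0.10509975] [-179.88924785    7.57162216    4.73355347] 0.013867064589637521 39.99786151573062 [ 0.63684797  5.24326429 -8.50635645] [ 1.07789354 -0.63320071  0.02039226] [ 0.1  -0.1   0.04 -0.01 -0.01 -0.02 -0.11]
```

View pics/w4.png

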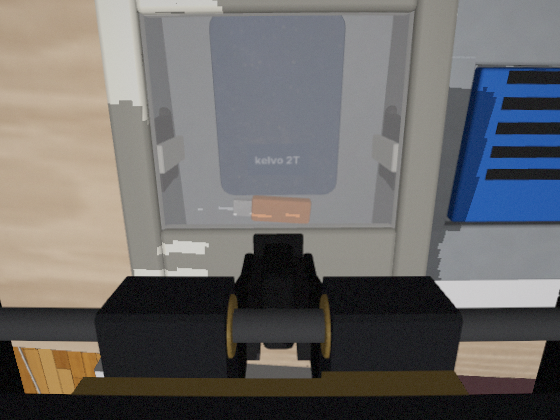

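```bash
python3 - <<'E'
from h import *
from scipy.optimize import brentq
C=cal('wrist'); z=np.load('w3.npz');C3=[z[k] for k in z.files]
# window front edge corners: w3 pixels (crop (0,335),(335,337) -> )
for a,b in(((220,40+335/2.8),(162,228)),((220+335/2.8,40+337/2.8),(397,229))):
    p=onz(C3,a,.0825); yaw=np.radians(5); u=np.array([np.cos(yaw),np.sin(yaw),0]); h=np.array([.503,.005,.0705])+.1375*u
    r=np.dot(p-h,u); 
    for th in(0,.06,.10,.12,.14):
        q=p+u*(r*np.cos(th)+.012*np.sin(th)-r)+np.array([0,0,-r*np.sin(th)+.012*np.cos(th)-.012]); print(th,proj(C,q).round(1),b)
o=env.get_obs();print(o['force'],o['tool_pos'],o['wrist_torque'])
S=cal('side');save('s4.png',viewer.read_camera('side'))
E
```

```text
0 [[207.3 221.4]] (162, 228)
0.06 [[204.8 225.9]] (162, 228)
0.1 [[203.  228.6]] (162, 228)
0.12 [[202.  229.9]] (162, 228)
0.14 [[201.  231.1]] (162, 228)
0 [[387.7 221.9]] (397, 229)
0.06 [[391.5 226.5]] (397, 229)
0.1 [[394.3 229.2]] (397, 229)
0.12 [[395.7 230.5]] (397, 229)
0.14 [[397.2 231.8]] (397, 229)
[ 1.10074697  5.2202671  -6.61529034] [0.50829106 0.00638391 0.10517398] [ 1.1386945  -0.57712131  0.00979238]
```

The right window corner matches an opening of about 0.10 to 0.14 rad. I'll raise the lid a little for margin, then let it settle.

Request:
{"op": "apply_moves", "data": {"moves": [[0.001, 0, -0.007, 0, -0.007, 0, 0], [0.002, 0, -0.014, 0, -0.014, 0, 0], [0.003, 0, -0.02, 0, -0.02, 0, 0], [0.003, 0, -0.02, 0, -0.02, 0, 0], [0.003, 0, -0.02, 0, -0.02, 0, 0], [0.003, 0, -0.02, 0, -0.02, 0, 0], [0.003, 0, -0.02, 0, -0.02, 0, 0], [0.003, 0, -0.02, 0, -0.02, 0, 0], [0.003, 0, -0.02, 0, -0.02, 0, 0], [0.003, 0, -0.02, 0, -0.02, 0, 0]]}}

```text
time_s: 10.7
tool_pos: [0.5095, 0.0065, 0.1093]
tool_rot: [-179.9, 9.3, 4.7]
force: [2.0, 6.1, -6.5]
grip_width: 0.0137
grasp_force: 40.0
```

```bash
python3 - <<'E'
from h import *
o=env.get_obs();print(o['time_s'],o['tool_pos'],o['tool_rot'],o['grip_width'],o['grasp_force'],o['force'],o['joint_velocities'].round(2))
im=viewer.read_camera('side'); im2=cv2.resize(im[170:280,215:345],None,fx=5.4,fy=5.4,interpolation=cv2.INTER_CUBIC); save('s5.png',im2)
E
```

```text
10.7 [0.50946348 0.00652547 0.10926815] [-179.895251      9.26847325    4.73726435] 0.013739360159923388 39.998236424289644 [ 1.97568706  6.08936798 -6.50569576] [ 0.04 -0.04 -0.06  0.06  0.01 -0.01  0.01]
```

View pics/s5.png

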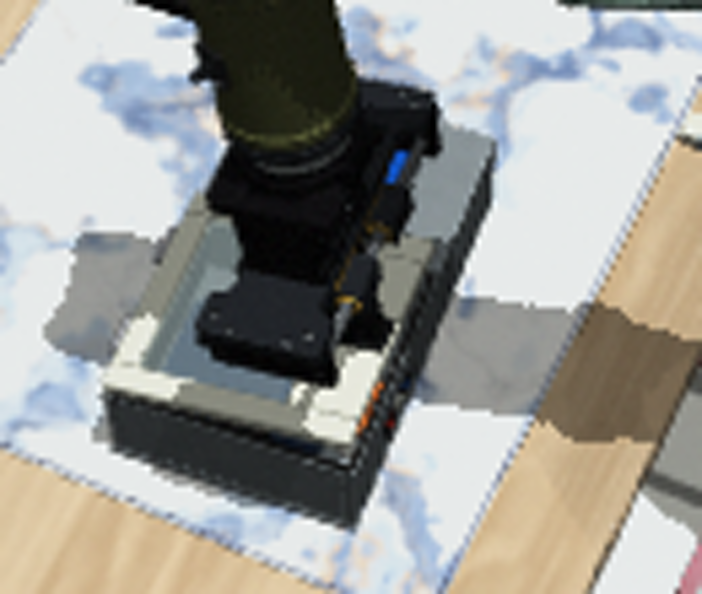

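The side view shows the lid's front edge lifted, with its corner at about (355,440) compared with (362,465) when shut and a gap opening below it. The grip is steady at 40 N, so I'm handing in.

```bash
python3 -c "
from h import *
print(env.sign_off())"
```

```text
the job is handed in; nothing more can be done
None
```

I pressed the cover plate down until it bottomed out, then broke the lid's seal. I handed in after 10.7 s with the handle held still at 40 N and the lid at about 0.15 rad (front edge about 24 mm up, estimated from the tool pose and pictures); the sign-off returned no verdict.

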